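Run the chisel into the bench demagnetiser and hold the switch dial on its third step

ROBOT

A 6-joint arm with a two-finger parallel gripper is mounted at the origin on a cart in front of the work surface, level with it; the furniture and walls round the work are solid. World frame = base frame: x ahead of the robot, y to its left, z up, the work surface at z = 0. Lengths are in mm, angles in degrees, forces in N, time in s.
With the tool pointing down it reaches from about 325 to 925 mm from the base axis. Payload 3.1 kg.
Tool frame: the origin (TCP) lies at the very end of the fingers, on their centre line; the grasp point (between the pads) lies grasp_offset behind it (grasp_offset is the distance from the TCP to the grasp point, in mm); z points along the fingers, x is the direction in which the jaws open and shut, and the axes are right-handed (so a half turn about z gives the same grasp; the last joint's range is limited). The gripper opens to 85 mm and grips with 20 to 120 N. Pads are 22 mm wide; open, the fingers measure 114 mm over their backs; the gripper's body (76 mm by 85 mm) begins 54 mm behind the grasp point. The pads swing forward as they close: fully open they stand 13 mm farther back than shut.
Start: joints at [-71.688, 12.427, 92.441, -0, 75.132, -6.429], TCP at [261.588, -567.636, 231.3] pointing down, gripper open.
Joint ranges: [-157.48, 157.48], [-44.54, 120.13], [17.64, 146.25], [-64.5, 244.5], [7.68, 150.69], [-147.95, 147.95]. Speed limits (degrees/s): [159.86, 159.86, 180, 180, 180, 180].

INTERFACE

Orientations are given as [roll, pitch, yaw] about the fixed x, y, z axes, in that order (R = Rz(yaw) Ry(pitch) Rx(roll)).
In Python, from station import * gives the robot as it stands. Calls block until the motion is done:
- goto(position, orientation): joint-space move of the TCP to a pose.
- move_l(position, attitude=None, speed=150): straight line of the TCP; attitude=None keeps the orientation; speed is the mean speed in mm/s.
- move_j(angles): joint-space move.
- grip(opening, squeeze=None): finger opening in mm; squeeze is the grip in N (None keeps the last); returns when the fingers have stopped.
- wait(seconds).
- solve_ik(position, orientation): joint angles nearest the present ones, or None.
- get_obs(): the state.
- get_image(name): name is "scene" or "top" or "wrist"; returns the picture (384x512x3 uint8, red, green, blue); there is no depth.
- get_calibration(name): a dict with "fx", "fy", "cx", "cy" (pixels), "R" (3x3) and "t" (3): a world point X has camera coordinates R X + t; the wrist camera has in their place "mount" (4x4, takes a point from camera to tool coordinates, whose origin is the TCP and whose axes are the tool frame's). Camera axes: x right, y down, z forward; pixel columns grow to the right and rows downward; lengths in mm; the calibration is good to about 2 mm. The wrist camera is an equidistant fisheye: a pixel r from the principal point sees the ray r / f radians off the axis. A picture is of the moment at which its call begins: read the wrist's pose just before it. get_calibration takes no time and is no camera call.
A pose or a line that the arm cannot do raises Unreachable and nothing moves.
- sign_off(): hands the job in, once; it reports no verdict.
Trained networks look in the newest picture that a camera, given by its name, has taken for a name from the list of things; names that differ only in an ending like _2 or _b are one class to them, and where a whole thing is asked for, a point or a joint stands for the part that bears it (a point fixed in the world has none). Each returns a list of dicts, best first, with "score" (0 to 1); they miss things now and then, are a little off and sometimes report something else, mostly with a low value. They report only what shows in the picture. A call takes as long as a camera call.
- spot_in(name, camera): "extent" ([centre column, centre row, width, height] in pixels, round what is visible of it).
- regions_of(name, camera): "region" (384x512 bool, what is visible of it) and "extent" ([centre column, centre row, width, height] in pixels, round what is visible of it).
The state is a dict: "t": time; "joint_pos": joint angles; "qvel": joint speeds; "effort": joint torques, N m; "tcp_pos": TCP position; "ee_rot": TCP orientation; "wrist_force": force on the tool from outside, world axes, zero at the start; "moment": the same for the moment, N m; "grip_width": finger opening in mm.
Only numpy, scipy, OpenCV 4.12 (cv2) and the standard library are available. Lean on these libraries where they do the work, as an engineer would, in place of code of your own. Each camera call takes 0.05 s, during which the arm holds its last target.

TASK

Demagnetise the cold chisel: push it along the guide, through the tunnel of the coil housing, until its leading blade end is fully home against the end stop, and leave it there. Only then press the grip of the sprung dial down, past the first two click steps, to the third step, and finish with the robot still holding it there, because it springs back if let go; do not run the dial on to its end stop. Leave the tape measure, the spanner and the sanding block where they are.

Things in the scene. Friction and masses are not known exactly. Their poses are not given: they have to be found in the camera images.
- demagnetiser: Fixed bench unit, turned by up to 0.25 rad; origin on the table surface, z up. All places (mm) are in its frame. Dark base plate x -58..87, y -210..125, 10 high. It carries the guide and coil housing, and a grey control box x -50..-12, y 5..120, top z = 112, whose face at x = -50 has the dial.
- cold_chisel: Steel cold chisel, 18 wide, 158 long, 17 high, 0.24 kg, lying in the guide before the tunnel, its top 12 mm above the rails; origin at the centre of its underside, y along its length (ends at y = +-79 mm). It slides to +y of the demagnetiser; home, its origin is at x = 30, y = 0, z = 14 in the demagnetiser's frame; at the start 80 to 110 mm short of that.
- guide_stop (a point): Foot of the front face of the end stop (steel block, top z = 36) at x = 30, y = 79, z = 14; axes as the demagnetiser's. The straight aluminium guide runs along y to it from y = -209: bed 22 wide, top z = 14, between two rails 6 wide, tops at z = 19.
- tunnel_mouth (a point): Middle of the tunnel's entrance at bed height, x = 30, y = 0, z = 14; axes as the demagnetiser's. The grey coil housing bridges the guide: x -9..69, y 0..60, top z = 72; its tunnel is 34 wide, roof at z = 48.
- dial_axis (a point): Point on the dial's horizontal turning axis (which runs along the demagnetiser's x), at x = -83, y = 75, z = 95 mm in its frame, level in x with the middle of the grip (33 mm out from the dial face); fixed; axes as the demagnetiser's.
- dial_grip (a point): Round black level bar, 16 mm thick, 44 long along the demagnetiser's x, at the end of the dial's arm on its +x end; this point is its middle. At dial_angle q (rad) it lies 75*cos(0.5-q) mm to the -y side of dial_axis and 75*sin(0.5-q) mm above it: z = 131 at rest, 66 on the third step. Below it is only the table. Press it from above or pinch it.
- dial: The turning part on the control box: round black dial 52 mm wide, steel arm (75 mm, on the -y side) and the grip bar at its end; origin on its turning axis at the dial face, z = 95 in the demagnetiser's frame.
- dial_angle (a joint): Dial angle in rad: 0 at rest (arm slants up), grows as the grip is pressed down. Click steps at 0.3, 0.6 and 0.9, marked on the face under the arm by rows of one, two and three studs; end stop at 1.25. A spring always returns it to 0; force at the grip about 3 N at rest, 9 N on the third step, up to 3 N more or less between steps.
- tape_measure: Tape measure standing on its edge, 40 x 78 x 62 mm, a bystander; origin at the centre of its underside.
- spanner: Open-ended spanner lying flat, 48 x 201 x 8 mm, a bystander; origin at the centre of its underside.
- sanding_block: Dull red rubber sanding block, 60 x 110 x 32 mm, a bystander; origin at the centre of its underside.

How it is judged:
By the outcome, as a careful person would: the job done as asked, in the order asked, and still so for the second after the job is handed in, while the arm keeps its last pose, push and grip.
It also fails if it takes over 42 s, if anything falls off the work surface, if the arm or the gripper's body presses on something with over 40 N, if the wrist force passes 120 N, or if a joint passes its speed limit or range.

## Working session

There is one attempt and no reset: what is moved stays moved. The work goes in short steps, each a Python script; the robot and the scene stay as the last script left them, time stands still between calls to the robot, and variables do not carry over. Pictures are saved under pics/ and viewed, and the job is handed in when it is done.

```bash
mkdir -p pics; ls; python3 - <<'E'
from station import *
import cv2
for n in("scene","top","wrist"):
    im=get_image(n); cv2.imwrite(f"pics/{n}0.png",im[:,:,::-1])
    c=get_calibration(n); print(n,{k:(v.tolist() if hasattr(v,'tolist') else v) for k,v in c.items()})
    for t in("demagnetiser","cold_chisel","dial","dial_grip","tape_measure","spanner","sanding_block"):
        print(t,[(round(d['score'],2),[round(float(x)) for x in d['extent']]) for d in spot_in(t,n)[:2]])
o=get_obs();print(o)
E
```

```text
pics
scene {'fx': 406.5657826419539, 'fy': 406.5657826419539, 'cx': 260.72519129682155, 'cy': 192.44213235972535, 'R': [[-0.5419159073901498, -0.840253010667558, -0.017378934996585684], [-0.44054145443663106, 0.3016129159825865, -0.8455488607025258], [0.7157166871328129, -0.450560236790361, -0.5336151204595363]], 't': [234.647399939592, 309.53751057658815, 982.3007400461379]}
demagnetiser [(0.94, [226, 215, 88, 58]), (0.63, [231, 207, 37, 21])]
cold_chisel [(0.53, [249, 199, 22, 16])]
dial [(0.81, [230, 208, 28, 29])]
dial_grip [(0.81, [231, 209, 33, 27])]
tape_measure [(0.86, [143, 259, 29, 34]), (0.2, [229, 216, 93, 60])]
spanner [(0.51, [352, 182, 12, 6])]
sanding_block [(0.68, [209, 268, 44, 31]), (0.4, [231, 206, 37, 29])]
top {'fx': 452.060322373655, 'fy': 452.060322373655, 'cx': 252.88140299729943, 'cy': 186.89369601862015, 'R': [[0.018401615108834698, -0.9996717075952857, -0.01782856121260102], [-0.9947753938437756, -0.01651479060379941, -0.1007431262879664], [0.1004156181295858, 0.01958925023674492, -0.9947527154578744]], 't': [-5.839495006874275, 518.7470635638738, 1503.876
[... 753 characters left out ...]
_measure []
spanner []
sanding_block []
{'t': 1.2, 'joint_pos': array([-7.16879079e+01,  1.24275367e+01,  9.24405400e+01,  6.93363352e-04,
        7.51337582e+01, -6.42681106e+00]), 'qvel': array([ 0.06880183,  0.07243343, -0.02772507,  0.10108909,  0.01809282,
        0.02282132]), 'effort': array([ 2.55356672e-04, -3.96891439e+01, -3.04249692e+01, -1.60664945e-04,
        7.63987446e-04, -8.26191467e-06]), 'tcp_pos': array([ 261.59540703, -567.62735771,  231.30366297]), 'ee_rot': array([-1.79999129e+02,  1.74825978e-03, -6.52612747e+01]), 'wrist_force': array([-0.30061924, -0.71023728, -0.70176446]), 'moment': array([ 0.02059763, -0.01667931,  0.03584874]), 'grip_width': 85.33391560050455}
```

```bash
python3 - <<'E'
import cv2
a=cv2.imread("pics/top0.png")[120:270,100:420]; b=cv2.imread("pics/scene0.png")[150:310,110:380]
cv2.imwrite("pics/t0c.png",cv2.resize(a,(800,375),interpolation=cv2.INTER_CUBIC))
cv2.imwrite("pics/s0c.png",cv2.resize(b,(800,474),interpolation=cv2.INTER_CUBIC))
E
```

```text
(no output)
```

View pics/t0c.png

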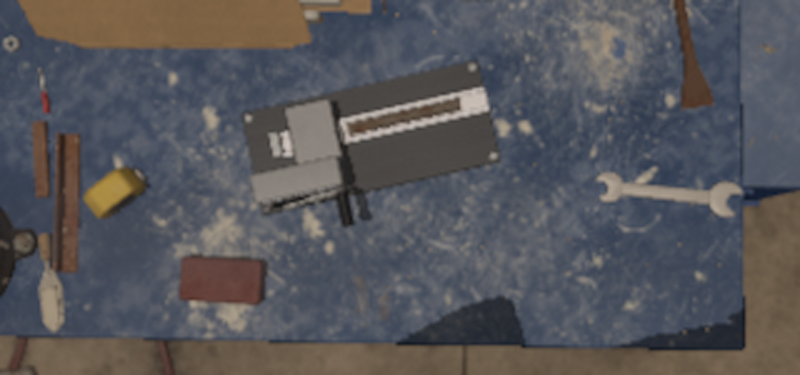

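View pics/s0c.png

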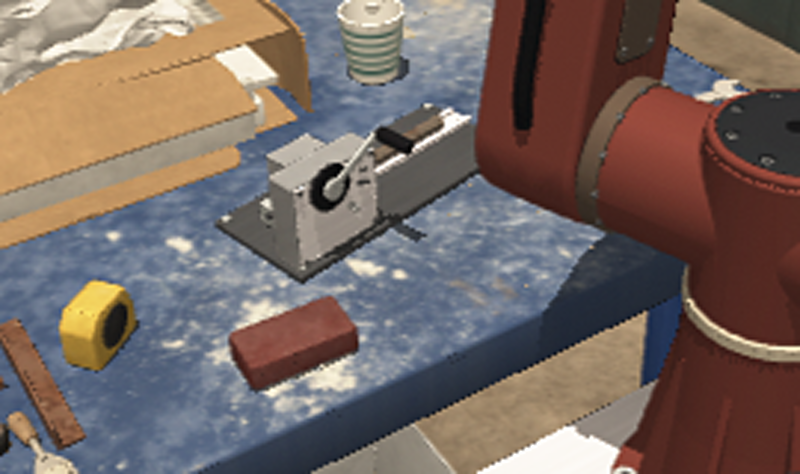

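View pics/scene0.png

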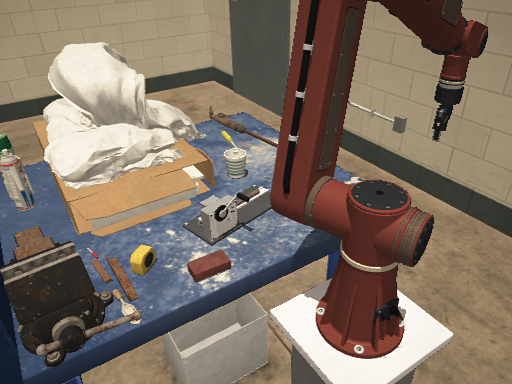

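The top view shows the unit with base-plate corners near (198,164), (290,144), (299,183) and (205,205), and the chisel right of the housing. The dial arm and grip stick out at the bottom, near (239,203). I'll fit the unit's pose from these.

```bash
cat > h.py <<'E'
from station import *
import numpy as np, cv2
from scipy.optimize import least_squares
from scipy.spatial.transform import Rotation as Ro
def proj(n,X,obs=None):
    c=get_calibration(n); X=np.atleast_2d(np.asarray(X,float))
    if n!="wrist":
        P=X@np.array(c["R"]).T+np.array(c["t"])
        return np.c_[c["fx"]*P[:,0]/P[:,2]+c["cx"],c["fy"]*P[:,1]/P[:,2]+c["cy"]]
    Rt=Ro.from_euler("xyz",obs["ee_rot"],degrees=True).as_matrix()
    T=(X-obs["tcp_pos"])@Rt; M=np.array(c["mount"])
    P=(T-M[:3,3])@M[:3,:3]
    th=np.arctan2(np.hypot(P[:,0],P[:,1]),P[:,2]); ph=np.arctan2(P[:,1],P[:,0])
    return np.c_[c["cx"]+c["fx"]*th*np.cos(ph),c["cy"]+c["fy"]*th*np.sin(ph)]
def w(p,X):
    X=np.atleast_2d(np.asarray(X,float)); c,s=np.cos(p[2]),np.sin(p[2])
    return np.c_[p[0]+c*X[:,0]-s*X[:,1],p[1]+s*X[:,0]+c*X[:,1],X[:,2]]
def box(x0,x1,y0,y1,z): return [[x0,y0,z],[x1,y0,z],[x1,y1,z],[x0,y1,z]]
def draw(im,n,p,obs=None,s=1,off=(0,0),chy=None):
    L=[box(-58,87,-210,125,10),box(-50,-12,5,120,112),box(-9,69,0,60,72),box(19,41,-209,0,14),box(13,47,-209,0,19)]
    if chy is not None: L.append(box(21,39,chy-79,chy+79,31))
    for b in L:
        # dense
        pts=np.concatenate([np.linspace(b[i],b[(i+1)%4],20) for i in range(4)])
        q=(proj(n,w(p,pts),obs)-off+.5)*s-.5
        cv2.polylines(im,[np.round(q*16).astype(int)],True,(0,255,0),1,shift=4,lineType=cv2.LINE_AA)
    g=w(p,[[-105,75-75*np.cos(.5),131],[-61,75-75*np.cos(.5),131],[-83,75,95]])
    for q in (proj(n,g,obs)-off+.5)*s-.5: cv2.circle(im,tuple(int(v) for v in q),3,(0,0,255),1)
    return im
E
python3 - <<'E'
from h import *
A=np.array([[87,125,10],[87,-210,10],[-58,-210,10],[-58,125,10]]);B=np.array([[197.6,164],[290,144.4],[299.2,182.8],[204.8,205]])
r=least_squares(lambda p:(proj("top",w(p,A))-B).ravel(),[500,0,.2],x_scale=[100,100,.1])
print(r.x,r.fun.reshape(-1,2).round(1)); np.save("pose.npy",r.x); p=r.x
for k in [(-83,75-75*np.cos(.5),131),(30,-79-80,31),(30,0,14)]: print(k,w(p,k))
im=cv2.resize(cv2.imread("pics/top0.png")[130:230,180:320],None,fx=5,fy=5,interpolation=cv2.INTER_CUBIC)
cv2.imwrite("pics/t1.png",draw(im,"top",p,s=5,off=(180,130),chy=-100))
im=cv2.resize(cv2.imread("pics/scene0.png")[170:260,170:300],None,fx=6,fy=6,interpolation=cv2.INTER_CUBIC)
cv2.imwrite("pics/s1.png",draw(im,"scene",p,s=6,off=(170,170),chy=-100))
E
```

```text
[5.40797250e+02 5.94285792e+01 2.35505445e-01] [[-1.7  0.1]
 [ 0.8 -1.3]
 [ 1.1  1.1]
 [-0.3  0.1]]
(-83, np.float64(9.181307858222041), 131) [[457.94602231  48.98968684 131.        ]]
(30, -159, 31) [[607.06933276 -88.18243348  31.        ]]
(30, 0, 14) [[569.9691459   66.42861442  14.        ]]
```

View pics/t1.png

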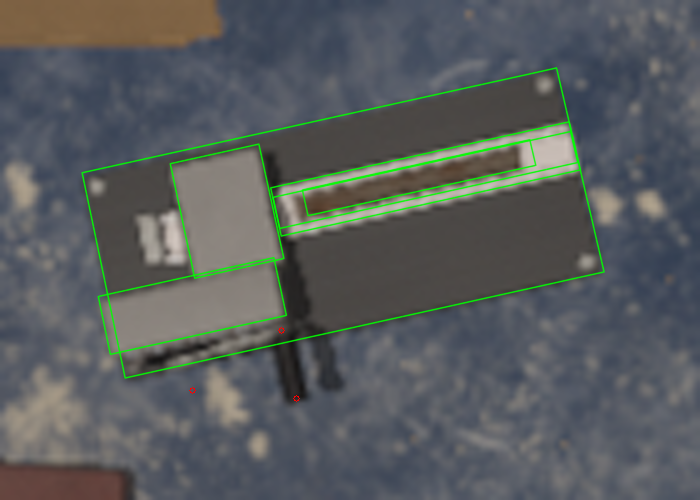

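View pics/s1.png

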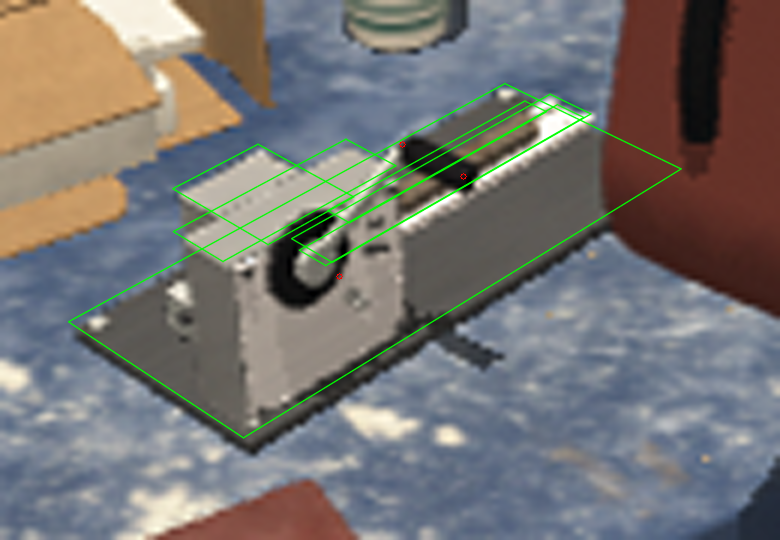

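The overlay agrees with both views to a few mm, the grip points included; the chisel sits about 94 mm short. Next I'll hover behind the chisel for a wrist look.

```bash
python3 - <<'E'
from h import *
p=np.load("pose.npy"); print(get_obs()['t'])
for k in globals():
    if 'offset' in k: print(k,globals()[k])
yaw=np.degrees(p[2])-180
P=w(p,(30,-215,170))[0]
for y in(yaw,yaw+180):
    print(y,solve_ik(P,[180,0,y]), solve_ik(w(p,(30,-190,21))[0],[180,0,y]))
q=solve_ik(P,[180,0,yaw])
if q is not None:
    grip(0,40); goto(P,[180,0,yaw]); wait(.2)
    o=get_obs(); im=get_image("wrist"); print(o['t'],o['tcp_pos'],o['ee_rot'],o['grip_width'],o['wrist_force'])
    import pickle; pickle.dump((o,im),open("w1.pkl","wb"))
    im=cv2.resize(im[:,:,::-1],(768,576),interpolation=cv2.INTER_CUBIC)
    cv2.imwrite("pics/w1raw.png",im); cv2.imwrite("pics/w1.png",draw(im.copy(),"wrist",p,o,s=1.5,chy=-94))
E
```

```text
1.2Traceback (most recent call last):
  File "<stdin>", line 3, in <module>
RuntimeError: dictionary changed size during iteration
```

```bash
python3 - <<'E'
from h import *
p=np.load("pose.npy")
yaw=np.degrees(p[2])-180
P=w(p,(30,-215,170))[0]
for y in(yaw,yaw+180):
    print(y,solve_ik(P,[180,0,y]), solve_ik(w(p,(30,-190,21))[0],[180,0,y]))
q=solve_ik(P,[180,0,yaw])
if q is not None:
    grip(0,40); goto(P,[180,0,yaw]); wait(.2)
    o=get_obs(); im=get_image("wrist"); print(o['t'],o['tcp_pos'],o['ee_rot'],o['grip_width'],o['wrist_force'])
    import pickle; pickle.dump((o,im),open("w1.pkl","wb"))
    im=cv2.resize(im[:,:,::-1],(768,576),interpolation=cv2.INTER_CUBIC)
    cv2.imwrite("pics/w1raw.png",im); cv2.imwrite("pics/w1.png",draw(im.copy(),"wrist",p,o,s=1.5,chy=-94))
E
```

```text
-166.50653193257293 [-19.26889923  16.95154629  93.75802817   0.          69.29042554
 147.2376327 ] None
13.493468067427074 [-1.92688992e+01  1.69515463e+01  9.37580282e+01 -2.54444375e-14
  6.92904255e+01 -3.27623673e+01] [-1.73272368e+01  2.67051149e+01  9.89421818e+01 -2.54444375e-14
  5.43527033e+01 -3.08207049e+01]
4.45 [ 620.05724002 -143.20309643  170.06627652] [-1.79992905e+02  5.26321753e-03 -1.66548294e+02] -0.04918296696806087 [-0.66573976  0.92770938 -0.11698781]
```

View pics/w1.png

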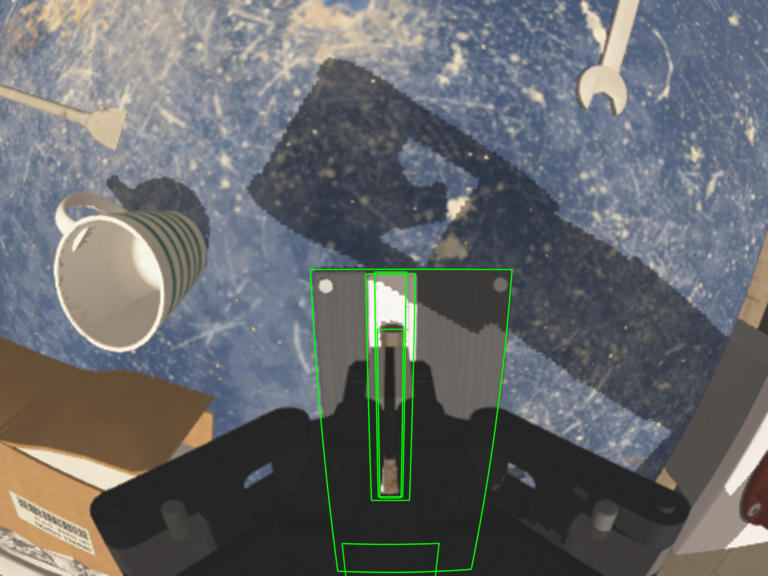

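The wrist view matches the pose model within about 1–2 mm: plate edge at row 270, rails at columns 366–415. The chisel's tail is at row ~325, so about y=-175. I'll use yaw +180° for joint-6 margin, descend behind it and push.

```bash
python3 - <<'E'
from h import *
p=np.load("pose.npy"); yaw=np.degrees(p[2])
u=np.array([-np.sin(p[2]),np.cos(p[2]),0])
goto(w(p,(30,-203,120))[0],[180,0,yaw])
move_l(w(p,(30,-203,22))[0],speed=120); wait(.2)
o=get_obs(); f0=o['wrist_force']; print(o['t'],o['tcp_pos'],f0)
def push(y,s):
    move_l(w(p,(30,y,22))[0],speed=s); o=get_obs(); f=o['wrist_force']-f0
    d=o['tcp_pos']-np.array([p[0],p[1],0]); yy=d@u
    print(y,round(yy,1),"t%.2f"%o['t'],"Fpush %.1f"%(-f@u),f.round(1),flush=True); return -f@u
for y in (-185,-170,-150,-130,-115,-105,-100):
    if push(y,60)>20: break
E
```

```text
8.3 [ 618.27759017 -131.25955488   23.22944868] [0.57382592 0.51066219 0.2558914 ]
-185 -184.3 t8.75 Fpush 0.4 [-0.4 -0.5 -0.1]
-170 -169.3 t9.15 Fpush -0.2 [-1.6 -0.2 -0.6]
-150 -149.1 t9.63 Fpush -0.4 [-0.8  0.2 -0.3]
-130 -129.2 t10.12 Fpush 0.8 [-0.1 -0.8  0.2]
-115 -114.3 t10.52 Fpush 0.3 [ 0.7 -0.2  0.2]
-105 -104.3 t10.83 Fpush 0.6 [-0.2 -0.7 -0.3]
-100 -99.5 t11.08 Fpush 1.1 [-0.1 -1.2 -0.1]
```

```bash
python3 - <<'E'
from h import *
p=np.load("pose.npy"); yaw=np.degrees(p[2])
u=np.array([-np.sin(p[2]),np.cos(p[2]),0])
f0=np.array([.3,.3,.2])
def push(y,s):
    move_l(w(p,(30,y,22))[0],speed=s); o=get_obs(); f=o['wrist_force']-f0
    yy=(o['tcp_pos']-np.array([p[0],p[1],0]))@u
    print(y,round(yy,1),"t%.2f"%o['t'],"Fpush %.1f"%(-f@u),f.round(1),flush=True); return -f@u
y=-97
while y<=-80:
    F=push(y,20)
    if F>12: break
    y+=1
o=get_obs()
cv2.imwrite("pics/w2.png",get_image("wrist")[:,:,::-1])
for n in("top","scene"):
    cv2.imwrite(f"pics/{n}2.png",get_image(n)[:,:,::-1])
im=cv2.resize(cv2.imread("pics/scene2.png")[170:260,170:300],None,fx=6,fy=6,interpolation=cv2.INTER_CUBIC);cv2.imwrite("pics/s2.png",im)
im=cv2.resize(cv2.imread("pics/top2.png")[130:230,180:320],None,fx=5,fy=5,interpolation=cv2.INTER_CUBIC)
cv2.imwrite("pics/t2.png",im)
E
```

```text
-97 -96.9 t11.38 Fpush -0.1 [-0.5 -0.1 -0.4]
-96 -96.0 t11.63 Fpush 0.9 [ 0.4 -0.8  0. ]
-95 -95.0 t11.88 Fpush 1.1 [ 0.1 -1.2 -0.6]
-94 -93.9 t12.13 Fpush 1.1 [-0.1 -1.1 -0. ]
-93 -92.8 t12.38 Fpush 0.2 [-0.5 -0.3  0.1]
-92 -91.9 t12.63 Fpush 1.3 [ 0.8 -1.1 -0.4]
-91 -90.9 t12.88 Fpush 0.2 [-0.1 -0.2 -0.6]
-90 -89.9 t13.13 Fpush 1.4 [ 0.7 -1.3 -1.3]
-89 -88.9 t13.38 Fpush -0.2 [-0.6  0.  -0.4]
-88 -88.7 t13.63 Fpush 3.9 [ 0.1 -4.  -2.5]
-87 -88.6 t13.88 Fpush 7.4 [ 2.5 -7.  -1.6]
-86 -88.5 t14.13 Fpush 8.3 [ 1.7 -8.1 -1.6]
-85 -88.4 t14.38 Fpush 10.6 [  2.5 -10.3  -1.5]
-84 -88.2 t14.63 Fpush 12.6 [  2.6 -12.3  -1.1]
```

View pics/t2.png

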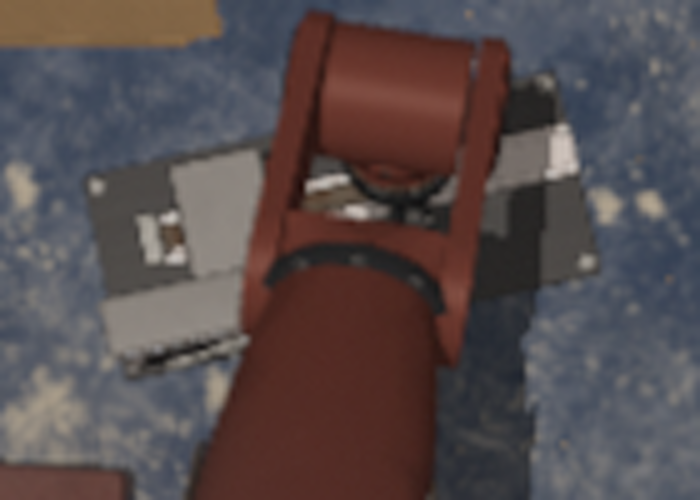

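View pics/w2.png

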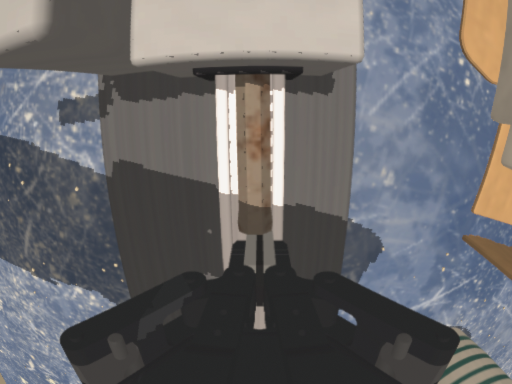

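The force rises sharply at TCP y=-88.7, so the tail is at about -78, as expected at home. The top view shows the brown tip touching the light stop block at (183,240). One slightly firmer push, then retreat and check with a clear view.

```bash
python3 - <<'E'
from h import *
p=np.load("pose.npy"); yaw=np.degrees(p[2])
u=np.array([-np.sin(p[2]),np.cos(p[2]),0])
move_l(w(p,(30,-81,22))[0],speed=30);wait(.2);o=get_obs();print(o['t'],(o['tcp_pos']-[p[0],p[1],0])@u,o['wrist_force'])
move_l(w(p,(30,-110,22))[0],speed=100)
move_l(w(p,(30,-130,190))[0],speed=200)
P=w(p,(-84,9,185))[0]
print(solve_ik(P,[180,0,yaw+90]),solve_ik(w(p,(-84,6,70))[0],[180,0,yaw+90]))
goto(P,[180,0,yaw+90]); wait(.2)
o=get_obs();print(o['t'],o['tcp_pos']-P,o['wrist_force'])
import pickle
for n in("wrist","top","scene"):
    cv2.imwrite(f"pics/{n}3.png",get_image(n)[:,:,::-1])
im=cv2.resize(cv2.imread("pics/wrist3.png"),None,fx=1.5,fy=1.5);cv2.imwrite("pics/w3.png",draw(im,"wrist",p,o,s=1.5,chy=0))
im=cv2.resize(cv2.imread("pics/scene3.png")[170:260,170:300],None,fx=6,fy=6,interpolation=cv2.INTER_CUBIC);cv2.imwrite("pics/s3.png",im)
im=cv2.resize(cv2.imread("pics/top3.png")[130:230,180:320],None,fx=5,fy=5,interpolation=cv2.INTER_CUBIC)
cv2.imwrite("pics/t3.png",im)
E
```

```text
15.2333 -87.88237787736486 [  4.66640021 -17.99109049  -0.20237211]
[  -2.69312315   -5.60662767  116.61146238    0.           68.99516529
 -106.18659121] [-3.05604239e+00  4.48104548e+00  1.20904837e+02 -2.54444375e-14
  5.46141172e+01 -1.06549510e+02]
18.1417 [ 0.37069911 -0.24950193  0.00521642] [-0.30917284  0.79698256  0.60032486]
```

View pics/t3.png

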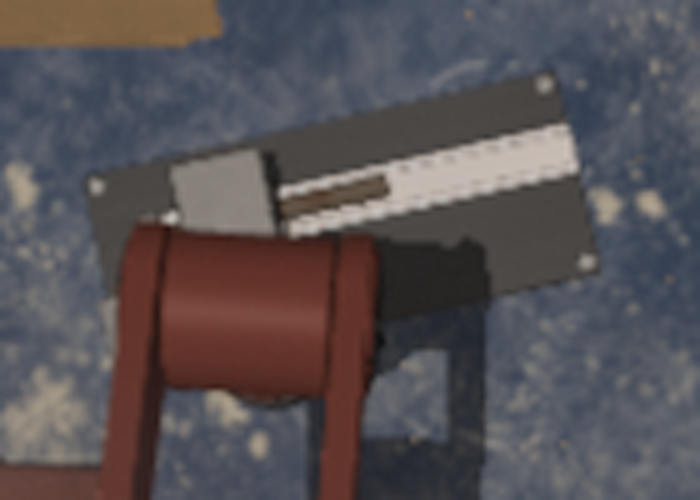

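View pics/w3.png

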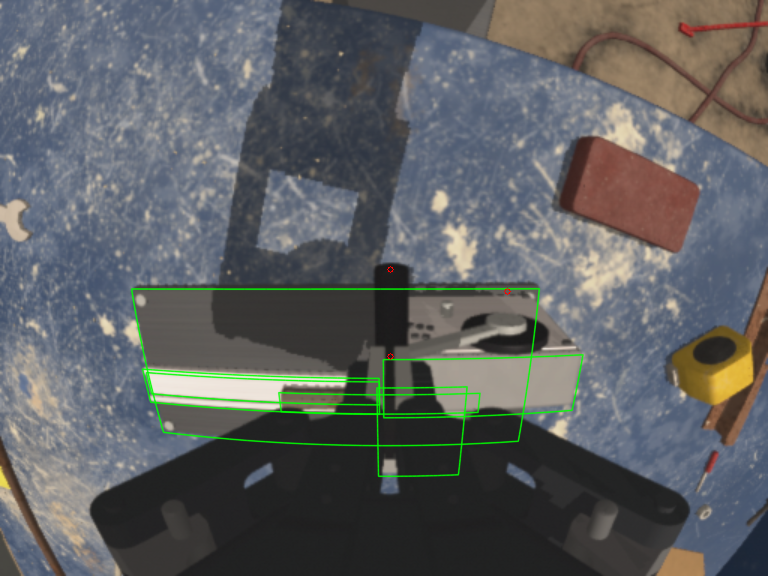

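View pics/s3.png

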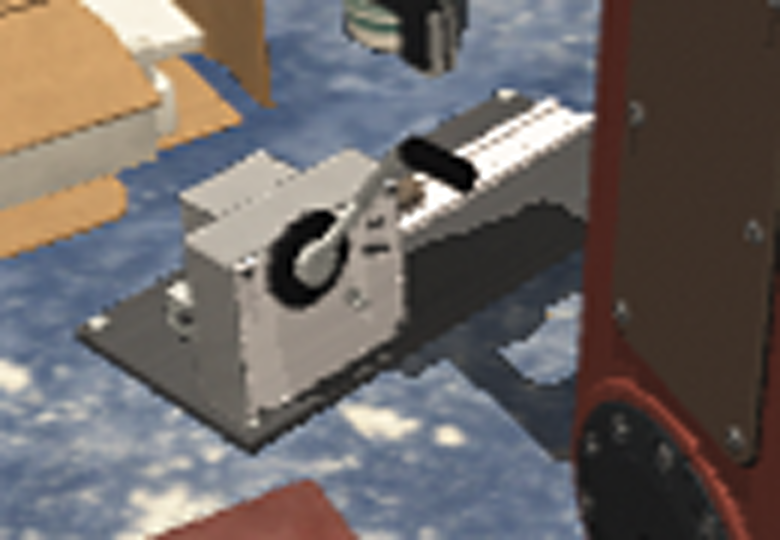

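The chisel is home: its tail is at column ~281 in the wrist view, model 280, and the dial is still at rest. The grip appears at columns 375–408, on the model. Now press down, tracking angle and force.

```bash
cat > press.py <<'E'
from h import *
p=np.load("pose.npy")
f0z=.4
def st(zc,s=60):
    h=np.clip((zc-8-95)/75,-1,1); y=75-75*np.sqrt(1-h*h) if zc<139 else 9.2
    move_l(w(p,(-84,y,zc))[0],speed=s); o=get_obs()
    z=o['tcp_pos'][2]; q=.5-np.arcsin(np.clip((z-103)/75,-1,1))
    print("cmd%.1f z%.1f q%.3f t%.2f"%(zc,z,q,o['t']),(o['wrist_force']).round(1),flush=True); return z,q,o
E
python3 - <<'E'
from press import *
st(150,100)
zc=142
while zc>=96:
    z,q,o=st(zc); zc-=3
    if abs(o['wrist_force'][2])>25 or q>.7: break
E
```

```text
cmd150.0 z149.8 q-0.173 t18.79 [ 0.9 -0.1 -0.4]
cmd142.0 z141.9 q-0.045 t19.07 [ 0.2 -1.  -1.1]
cmd139.0 z139.1 q-0.003 t19.32 [-0.5  0.5 -0.1]
cmd136.0 z136.6 q0.036 t19.57 [-0.9 -0.1  5.4]
cmd133.0 z133.8 q0.077 t19.82 [-2.3  0.8  5.9]
cmd130.0 z130.8 q0.121 t20.07 [-1.8 -0.6  5.4]
cmd127.0 z127.5 q0.167 t20.32 [-1.3 -3.5  5.6]
cmd124.0 z124.1 q0.215 t20.57 [ 0.1 -1.   3.1]
cmd121.0 z121.1 q0.257 t20.82 [ 0.9 -1.7  3.7]
cmd118.0 z118.4 q0.293 t21.07 [ 0.8 -2.5  5.1]
cmd115.0 z115.8 q0.328 t21.32 [-0.6 -3.3  7.2]
cmd112.0 z113.1 q0.365 t21.57 [-1.6 -3.3  8.8]
cmd109.0 z110.1 q0.405 t21.82 [-0.9 -5.4  8.6]
cmd106.0 z106.9 q0.448 t22.07 [-0.7 -5.4  6.4]
cmd103.0 z103.4 q0.495 t22.32 [ 0.9 -4.2  5.1]
cmd100.0 z100.1 q0.538 t22.57 [ 0.8 -3.3  3.6]
cmd97.0 z97.3 q0.576 t22.82 [ 0.3 -3.8  5.6]
```

The contact at z=139 and the force ripple (rising through 0.3 and 0.6) match the expected angles. Continuing to step 3.

```bash
python3 - <<'E'
from press import *
zc=94
while zc>=78:
    z,q,o=st(zc); zc-=3
    if abs(o['wrist_force'][2])>25 or q>.8: break
while zc>=70:
    zc=max(zc,70); z,q,o=st(zc,20); zc-=1
    if q>.893: break
wait(.5);o=get_obs();z=o['tcp_pos'][2];print(z,.5-np.arcsin((z-103)/75),o['wrist_force'])
for n in("wrist","scene","top"): cv2.imwrite(f"pics/{n}4.png",get_image(n)[:,:,::-1])
im=cv2.resize(cv2.imread("pics/scene4.png")[170:260,170:300],None,fx=6,fy=6,interpolation=cv2.INTER_CUBIC);cv2.imwrite("pics/s4.png",im)
E
```

```text
cmd94.0 z94.7 q0.611 t23.07 [-0.9 -3.6  6.7]
cmd91.0 z92.0 q0.647 t23.32 [-0.7 -5.1  9.4]
cmd88.0 z89.1 q0.686 t23.57 [-0.5 -6.1 10.3]
cmd85.0 z86.0 q0.729 t23.82 [-0.5 -7.1  9. ]
cmd82.0 z82.6 q0.775 t24.07 [ 0.7 -4.4  6.7]
cmd79.0 z79.4 q0.820 t24.32 [ 2.5 -4.2  5.4]
cmd76.0 z76.5 q0.861 t24.63 [ 0.6 -3.1  5.8]
cmd75.0 z75.6 q0.874 t24.88 [ 0.4 -4.6  6.9]
cmd74.0 z74.7 q0.886 t25.13 [ 0.2 -3.9  6.6]
cmd73.0 z73.8 q0.899 t25.38 [ 0.3 -4.8  6.4]
73.89353443323691 0.8985541368258199 [ 0.45675344 -6.34337192  7.41273297]
```

View pics/s4.png

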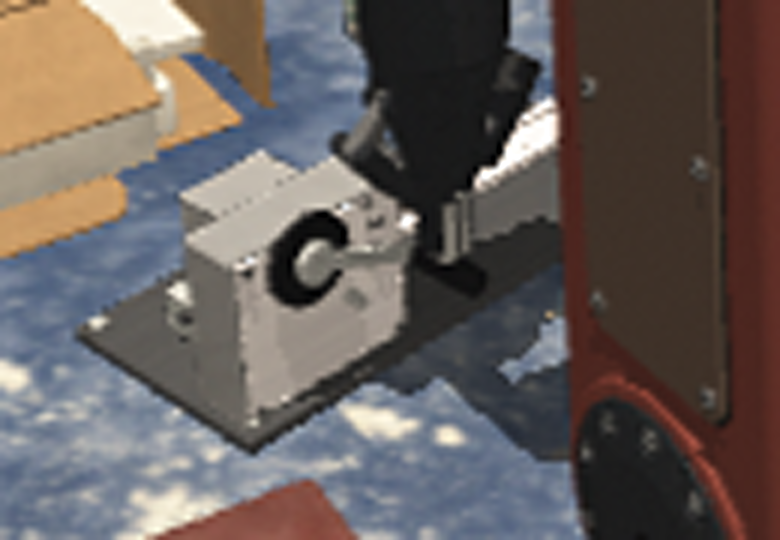

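View pics/wrist4.png

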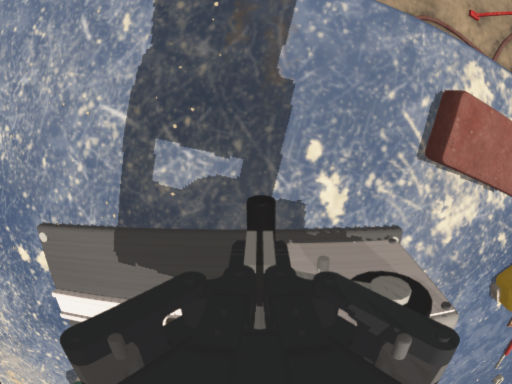

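View pics/top4.png

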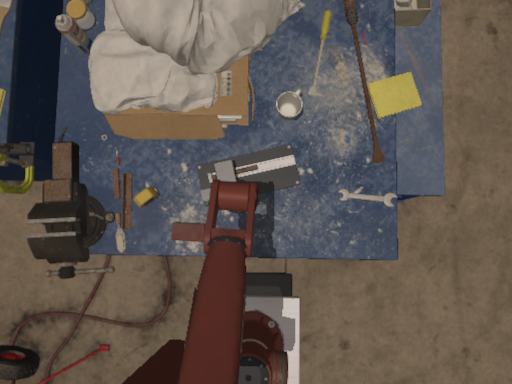

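The arm now slants down past the rows of studs, with the bar at (261,205) centred under the fingertips. Estimated q is 0.90. I'll check stability for a second before handing in.

```bash
python3 - <<'E'
from h import *
p=np.load("pose.npy")
c,s=np.cos(p[2]),np.sin(p[2])
for i in range(5):
    wait(.3);o=get_obs();z=o['tcp_pos'][2];d=o['tcp_pos']-[p[0],p[1],0]
    print("%.2f z%.2f q%.3f xy %.1f %.1f"%(o['t'],z,.5-np.arcsin((z-103)/75),c*d[0]+s*d[1],c*d[1]-s*d[0]),o['wrist_force'].round(1))
E
```

```text
26.33 z73.89 q0.899 xy -83.5 5.4 [ 0.5 -5.7  7.8]
26.63 z73.86 q0.899 xy -83.5 5.4 [ 0.9 -5.7  7.7]
26.93 z73.90 q0.899 xy -83.5 5.4 [ 0.7 -5.4  7.4]
27.23 z73.87 q0.899 xy -83.5 5.4 [-0.5 -6.1  8.3]
27.53 z73.88 q0.899 xy -83.5 5.4 [ 1.1 -6.3  7.7]
```

```bash
python3 - <<'E'
from h import *
p=np.load("pose.npy")
for q in(.8,.9,1.0):
    for x in(-105,-61): print(q,x,(proj("scene",w(p,(x,75-75*np.cos(.5-q),95+75*np.sin(.5-q))))-170+.5)*6)
print("rest",(proj("scene",w(p,(-105,75-75*np.cos(.5),131)))-170+.5)*6)
E
```

```text
0.8 -105 [[476.47731371 268.60868783]]
0.8 -61 [[416.61755521 235.55827402]]
0.9 -105 [[473.35610585 282.07333217]]
0.9 -61 [[413.66432606 248.80424496]]
1.0 -105 [[469.26533331 295.61533545]]
1.0 -61 [[409.73391895 262.11162389]]
rest [[464.24591308 177.48683364]]
```

The bar's outer end is seen at about (474,282) in the enlarged scene view. The prediction for q=0.9 is (473,282), so they agree.

```bash
python3 -c "
from station import *
print(sign_off(), get_obs()['t'])"
```

```text
the job is handed in; nothing more can be done
the job is handed in; nothing more can be done
```

The chisel is home against the end stop, and the robot is holding the dial on its third step. I handed the job in at about 27.5 s.

- **Chisel:** I pushed it along the guide with the closed fingers. The push force rose sharply at the stop and reached about 18 N on the last firm push. After backing off, the wrist view showed its tail within about 1–2 mm of the home position. The top view, taken with the fingers still against it, showed the tip touching the stop. The dial was still at rest at that point.
- **Dial:** I then pressed the grip down from above. The force rose and fell as expected through the first two click steps.
    - **Angle:** It held at 0.899 rad for over a second. The scene picture agrees with 0.9.
    - **Force:** The upward force was about 7.5–8 N. That is a little under the stated 9 N, but within its tolerance.
    - **Sideways force:** There was also a steady 6 N sideways at the fingertips. I put this down to friction, and nothing was moving.
- **Other checks:** I did not go near the tape measure, spanner or sanding block, and they looked unmoved in the last pictures; I did not measure them. The position I fitted for the unit was off by about 1–2 mm, which did not affect the result.

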